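# Clamp a painting grip in the cam stand

## Robot

A 6-joint arm with a two-finger parallel gripper is mounted at the origin on the work surface. World frame = base frame: x ahead of the robot, y to its left, z up, the work surface at z = 0. Lengths are in mm, angles in rad, forces in N, time in s.
With the tool pointing down it reaches from about 350 to 775 mm from the base axis. Payload 7.3 kg.
Tool frame: the origin (TCP) lies midway between the tips of the shut fingers; the grasp point (between the pads) lies 19 mm behind it; z points along the fingers, y is the line along which they close (so a half turn about z gives the same grasp; the last joint's range is limited). The gripper opens to 92 mm and grips with 3 to 60 N. Pads are 19 mm wide; open, the fingers measure 130 mm over their backs; the gripper's body (75 mm by 190 mm) begins 47 mm behind the grasp point.
Start: joints at [1.029, 0.342, 1.524, -0, 1.275, -0.146], TCP at [202.399, 484.437, 226.741] pointing down, gripper open.
Joint ranges: [-2.53, 2.53], [-0.77, 2.02], [0.04, 2.7], [-1, 4.14], [0.28, 2.66], [-3.11, 3.11]. Speed limits (rad/s): [2.57, 2.57, 3.14, 3.14, 3.14, 3.14].

## Interface

Orientations are given as [roll, pitch, yaw] about the fixed x, y, z axes, in that order (R = Rz(yaw) Ry(pitch) Rx(roll)).
In Python, from plant import bot gives the robot as it stands.
- The arm moves only by the tool jog_arm, never from a script. Its arguments are lists of equal length, an entry for each row: "dp": the shift along the tool's x, y, z in m, a list of three; "twist": the turn about the tool's z in degrees. A call has 1 to 10 rows; each row shifts and turns the commanded pose from where the row before left it, along the tool's axes as they then stand; what a row does not reach is not made up. A row lasts 1/8 s, in which the tool goes at most 62.5 mm and 10.7 degrees, less where a joint would pass 70% of its speed; a pose out of reach is approached as far as the arm can. A call is refused whole if a number of a shift passes 0.0625 or a number of a turn 10.7, either way. A call with a gripper value outside its range is refused whole. "jaw" is the finger opening in m, from 0 to 0.0918, set as the call begins (left out, the last holds). The fingers move at their own pace and stop on an object; the grip force is fixed at half the most. Time passes only in rows, so rows that do not move let the fingers close. It gives the time, the measured TCP pose, the force, the opening and the grip force at its end, in the units of the state.
- bot.get_obs(): the state, without advancing time (a new reading comes with each control period).
- bot.capture(name): name is "scene" or "top" or "wrist"; returns the picture (420x560x3 uint8, blue, green, red); there is no depth.
- bot.camera_params(name): a dict with "fx", "fy", "cx", "cy" (pixels), "k1" (the pictures are not rectified: a ray, as slopes to the right and down, at radius r is drawn at 1 + k1 r^2 times it, then the intrinsics apply), "R" (3x3) and "t" (3): a world point X has camera coordinates R X + t. Camera axes: x right, y down, z forward; pixel columns grow to the right and rows downward; lengths in mm; the calibration is good to about 2 mm. A picture is of the moment at which its call begins: read the wrist's pose just before it. camera_params takes no time and is no camera call; for the wrist camera it gives the pose at the moment of the call.
- bot.close_job(): hands the job in; it is judged then, once.
Trained networks look in the newest picture that a camera, given by its name, has taken for a name from the list of things; names that differ only in an ending like _2 or _b are one class to them, and where a whole thing is asked for, a point or a joint stands for the part that bears it (a point fixed in the world has none). Each returns a list of dicts, best first, with "confidence" (0 to 1); they miss things now and then, are a little off and sometimes report something else, mostly with a low value. They report only what shows in the picture. A call takes as long as a camera call. They do not tell look-alikes from the thing itself.
- bot.find_in(camera, label): "bbox" ([centre column, centre row, width, height] in pixels, round what is visible of it).
- bot.masks_of(camera, label): "pixels" (420x560 bool, what is visible of it) and "bbox" ([centre column, centre row, width, height] in pixels, round what is visible of it).
The state is a dict: "time": time; "joint_positions": joint angles; "dq": joint speeds; "tau": joint torques, N m; "tool_pos": TCP position; "tcp_rot": TCP orientation; "contact_force": force on the tool from outside, world axes, zero at the start; "moment": the same for the moment, N m; "grip_width": finger opening in mm; "finger_force": force on a finger pad.
Only numpy, scipy, OpenCV 4.12 (cv2) and the standard library are available. Lean on these libraries where they do the work, as an engineer would, in place of code of your own. Each camera call takes 0.05 s, during which the arm holds its last target. There are 200 camera calls.

## Task

Take the wooden painting grip that carries the dome out of the drying rack, stand it fully home in the socket of the clamp stand, without forcing it, and let go of it. Then turn the stand's cam knob clockwise (seen from above) until the sprung follower drops into the cam's notch, and no further, so that the jaw clamps the grip; let go and leave the other two grips in their rack.

Things in the scene. Friction and masses are not known exactly. Their poses are not given: they have to be found in the camera images.
- grip_dome_mid (a point): Painting grip to be clamped (loose, 0.11 kg): turned wood with a round grey dome (25 mm wide, 20 mm high) on top. From the bottom: foot 20 mm diameter, 28 long, chamfered; collar 34 diameter, 12 high; handle 26 diameter, 40 high; dome. Point: on the axis, mid-height of the handle, 60 mm above the foot's underside, 20 above the collar. z: axis, up. Hold it by the handle.
- grip_block_mid (a point): The same point of a second, equal grip that carries a box-shaped part with two side lugs (22 by 16 mm). It stays in the rack.
- grip_barrel_mid (a point): The same point of the third grip, which carries a short tube lying crosswise (40 mm long) on a post. It stays in the rack.
- rack: Plywood drying rack, 215 (x) by 62 (y) by 25 mm, fixed; origin at the centre of its underside. Three round holes, 24 mm diameter and 15 mm deep, along its x axis at -70, 0 and +70 mm; any grip may stand in any hole, its foot 15 mm deep. Lift it straight out.
- stand: Aluminium clamp stand, 100 (x) by 215 (y) by 34 mm high, fixed; origin at its underside, z up. Its top face is the deck. Socket at y = +55 mm and cam knob at y = -60 mm, both at x = 0. On the deck slides the jaw, a steel yoke 56 mm wide around the socket; it, its guide strips and the cam reach 12 mm above the deck, the spring block at the +y end 16 mm.
- socket (a point): Centre of the mouth of the socket, in the plane of the deck: round blind hole 22.5 mm diameter, 30 mm deep, with a 2 mm chamfer. A grip is home when its collar lies flat on the deck: the middle of its handle is then 32 mm above this point. With the jaw shut a grip cannot be seated.
- follower (a point): Fixed point where the follower, a brass roller 10 mm wide at the knob end of the yoke, rides on the cam's rim (7 mm above the deck) while the jaw is open, the yoke then 3.5 mm clear of a seated collar. When the roller drops into the notch, the yoke moves about 5 mm towards the knob and its far bar presses the grip's collar with about 6 N. This point does not move with it.
- cam_top (a point): Centre of the top face of the cam, fixed, on the knob's axis, 12 mm above the deck. The cam is a steel disc, 68 mm diameter, with one notch in its rim (upright entry wall, far flank sloping out). It is set on the knob's shaft by hand, so the knob's angle does not tell where the notch is: feel for it (or look). Turning clockwise, the notch reaches the follower after 0.2 to 1.4 rad.
- knob: Black ribbed round knob, 52 mm diameter, 28 high; origin on its vertical axis at mid-height, 36 mm above the deck. Grasp it across at any angle. It takes about 0.1 N m on the rim; as the follower drops (over 0.15 rad) the spring pulls the knob along with 0.2 to 0.4 N m, then 0.1 rad of play, then 0.25 N m or more on the notch's far flank: stop before it. 0.2 rad on, the roller rides out.
Not all that is in view belongs to the job. Leave any pink look-alike of the part that bears grip_dome_mid alone.

How it is judged:
By the outcome, as a careful person would: the job done as asked, in the order asked, and still so for the second after the job is handed in, with the robot touching nothing.
It also fails if it takes over 72 s, if anything falls off the work surface, if the arm or the gripper's body presses on something with over 40 N, if the wrist force passes 120 N, or if a joint passes its speed limit or range.

## Working session

There is one attempt and no reset: what is moved stays moved. The work goes in short steps, Python scripts to look and compute and a tool call to move; the robot and the scene stay as the last step left them, time stands still between calls to the robot, and variables do not carry over. Pictures are saved under pics/ and viewed, at most 10 in all, crops included, and the job is handed in when it is done.

Besides the shell and the picture viewer there is one more tool, called after "Call:" as a command line: name --pt "numbers of a row" for each row, then --argument value for the rest. jog_arm: Moves the arm, as the interface text tells. Its arguments: {"type":"object","properties":{"dp":{"type":"array"},"twist":{"type":"array"},"jaw":{"type":"number"}},"required":["dp","twist"]}

```bash
mkdir -p pics
cat > h.py <<'E'
import numpy as np, cv2
from plant import bot
def und(c,u,v):
    x=(u-c['cx'])/c['fx'];y=(v-c['cy'])/c['fy'];a,b=x,y
    for _ in range(20):
        s=1+c['k1']*(a*a+b*b);a,b=x/s,y/s
    return a,b
def ray(c,u,v):
    R=np.array(c['R']);t=np.array(c['t']).ravel()
    a,b=und(c,u,v);return -R.T@t, R.T@np.array([a,b,1.])
def onz(c,u,v,z):
    o,d=ray(c,u,v);return o+d*(z-o[2])/d[2]
def proj(c,X):
    p=np.array(c['R'])@np.array(X,float)+np.array(c['t']).ravel();a,b=p[:2]/p[2];s=1+c['k1']*(a*a+b*b)
    return np.array([c['fx']*a*s+c['cx'],c['fy']*b*s+c['cy']])
def tri(rs):
    A=np.zeros((3,3));B=np.zeros(3)
    for o,d in rs:
        d=d/np.linalg.norm(d);P=np.eye(3)-np.outer(d,d);A+=P;B+=P@o
    return np.linalg.solve(A,B)
E
python3 - <<'E'
from h import *
np.set_printoptions(precision=1,suppress=True)
P={}
for n in ['scene','top']:
    im=bot.capture(n);cv2.imwrite(f'pics/{n}.png',im);P[n]=im
    c=bot.camera_params(n);print(n,-np.array(c['R']).T@np.array(c['t']).ravel(),c['fx'])
    for l in ['grip_dome_mid','grip_block_mid','grip_barrel_mid','rack','stand','knob','socket','follower','cam_top']:
        for d in bot.find_in(n,l)[:3]: print(n,l,np.array(d['bbox']),round(d['confidence'],2))
cv2.imwrite('pics/both.png',cv2.resize(np.vstack(list(P.values())),(400,600)) if 0 else P['top'])
s=bot.get_obs();print(s['tool_pos'],s['tcp_rot'],s['grip_width'],s['time'])
E
```

```text
scene [ 832.7 -469.9  891.2] 454.39216841657196
scene grip_dome_mid [202.9 245.8  18.2  29.2] 0.83
scene grip_dome_mid [188.1 283.4  16.9  27.6] 0.64
scene grip_block_mid [233.2 332.4  16.5  23.7] 0.63
scene grip_barrel_mid [207.5 304.6  22.8  29. ] 0.61
scene rack [213.1 321.6  98.5  96.4] 0.81
scene stand [337.4 164.   91.6  73.2] 0.97
scene knob [320.4 167.1  30.8  32.5] 0.86
scene socket [336.3 165.6  89.8  75.2] 0.65
scene follower [336.4 164.4  91.1  79.7] 0.79
scene cam_top [335.5 166.1  89.3  74.4] 0.72
top [ 387.3  -50.3 1030.1] 445.91410927315104
top grip_dome_mid [348.7 242.1  24.   14. ] 0.53
top grip_dome_mid [385.1 227.3  17.9  16.4] 0.51
top grip_block_mid [393.3 162.   18.8  23.2] 0.71
top grip_block_mid [204.2 207.9  35.7  29.5] 0.22
top grip_block_mid [179.7 204.2 103.7  62.1] 0.2
top grip_barrel_mid [391.9 195.8  23.1  17.7] 0.56
top rack [385.9 197.7  36.1 100.6] 0.88
top stand [178.8 205.2 105.3  60.3] 0.91
top knob [204.2 209.4  31.   36.8] 0.63
top socket [178.7 202.8 101.8  62.3] 0.94
top follower [178.2 202.5 102.8  56.6] 0.71
top cam_top [177.9 204.8  99.7  62.7] 0.75
[202.4 484.4 226.8] [3.1 0.  2.7] 92.11990805185712 1.0
```

View pics/top.png

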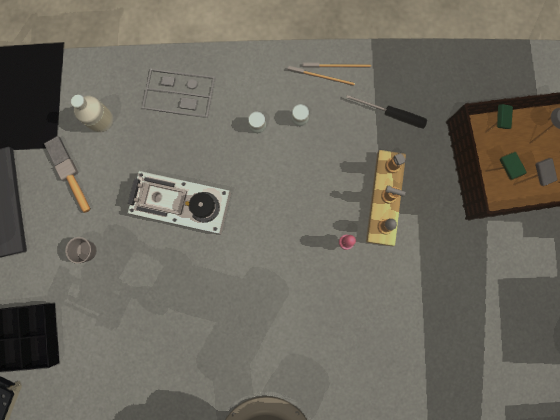

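View pics/scene.png

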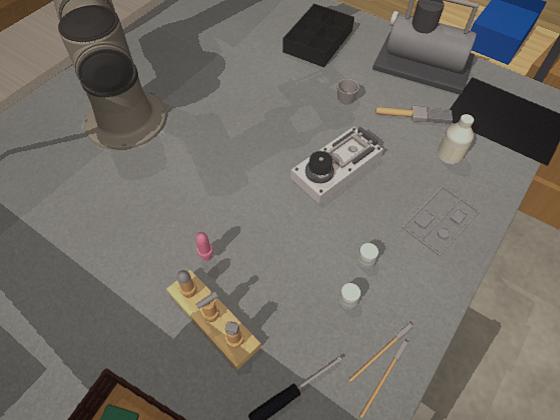

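Run:
```python
from h import *
np.set_printoptions(precision=1,suppress=True)
C={n:bot.camera_params(n) for n in ['top','scene']}
for n in ['top','scene']:
    bot.capture(n)
    for l,z in [('rack',25),('stand',34),('knob',84)]:
        m=bot.masks_of(n,l)[0]['pixels'].astype(np.uint8)
        pts=cv2.findNonZero(m)[:,0,:]
        X=np.array([onz(C[n],u,v,z)[:2] for u,v in pts])
        r=cv2.minAreaRect(X.astype(np.float32));print(n,l,np.array(r[0]),np.array(r[1]),round(r[2],1),X.mean(0))
    for d in bot.masks_of(n,'grip_dome_mid')[:2]:
        v,u=np.nonzero(d['pixels']);b=np.array(d['bbox']);print(n,'dome',b,u.mean(),v.mean(),onz(C[n],u.mean(),v.mean(),75))
print('tri',tri([ray(C['top'],386.5,226.5),ray(C['scene'],188,283)]))
print('dometop z~100 top px(389.5,226)',onz(C['top'],389.5,226,100))
s=bot.get_obs();print(s['tcp_rot'],s['joint_positions'],s['time'])
w=bot.camera_params('wrist');print(-np.array(w['R']).T@w['t'],w['R'],w['fx'],w['cx'],w['cy'])
```

```text
top rack [ 547.7 -284.5] [ 68.7 217.8] 80.4 [ 542.7 -279.3]
top stand [547.6 188.4] [226.2 103.5] 77.1 [546.7 186.5]
top knob [527.1 120. ] [64.8 63.4] 26.1 [527.3 119.8]
top dome [350.2 241.9  20.9  12.3] 347.3315789473684 241.1263157894737 [ 446.8 -186.7   75. ]
top dome [387.6 227.6  18.4  15.1] 385.9918032786885 225.72131147540983 [ 478.1 -271.8   75. ]
scene rack [ 549.1 -289.8] [ 65.5 220.6] 80.1 [ 561.5 -296.1]
scene stand [550.9 183.5] [246.1 117.1] 76.3 [550.8 176.8]
scene knob [541.5 106.2] [63.2 92.3] 33.6 [542.3 105.8]
scene dome [187.6 284.1  16.   26.9] 185.5015105740181 283.34743202416917 [ 483.  -279.6   75. ]
scene dome [203.3 245.4  16.3  31.9] 203.1634877384196 246.23705722070844 [ 457.8 -197.9   75. ]
tri [ 479.1 -274.4   61.2]
dometop z~100 top px(389.5,226) [ 475.  -273.4  100. ]
[3.1 0.  2.7] [ 1.   0.3  1.5 -0.   1.3 -0.1] 1.5
[135.9 511.1 384.9] [[ 0.4  0.9  0. ]
 [ 0.9 -0.4  0.3]
 [ 0.2 -0.1 -1. ]] 365.2205410303764 273.26346054000845 210.47625944808746
```

Call:
jog_arm --pt "-0.044 -0.012 -0.004" --pt "-0.044 -0.012 -0.004" --pt "-0.044 -0.012 -0.004" --pt "-0.044 -0.012 -0.004" --pt "-0.044 -0.012 -0.004" --pt "-0.044 -0.012 -0.004" --pt "-0.044 -0.012 -0.004" --pt "-0.044 -0.012 -0.004" --pt "-0.044 -0.012 -0.004" --pt "-0.044 -0.012 -0.004" --twist '[0, 0, 0, 0, 0, 0, 0, 0, 0, 0]'

```text
time: 2.75
tool_pos: [563.2, 203.0, 266.9]
tcp_rot: [3.141, 0.0, 2.746]
contact_force: [0.1, -0.1, -0.3]
grip_width: 91.4
finger_force: 0.0
```

Run:
```python
from h import *
np.set_printoptions(precision=3,suppress=True)
s=bot.get_obs();c=bot.camera_params('wrist');im=bot.capture('wrist');cv2.imwrite('pics/w1.png',im)
print(s['tool_pos'],np.array(s['tcp_rot']),s['joint_positions'],s['time'],s['contact_force'])
import json;json.dump({k:np.array(v).tolist() for k,v in c.items()},open('w1.json','w'))
for l in ['stand','knob','socket']:
    for d in bot.masks_of('wrist',l)[:1]:
        v,u=np.nonzero(d['pixels']);
        z={'stand':34,'knob':84}.get(l,34)
        X=np.array([onz(c,a,b,z)[:2] for a,b in zip(u,v)]).astype(np.float32);r=cv2.minAreaRect(X)
        print(l,d['confidence'],np.array(d['bbox']),np.array(r[0]),np.array(r[1]),r[2])
```

```text
[563.21  203.038 266.882] [3.141 0.    2.746] [ 0.218  0.455  1.238  0.     1.448 -0.957] 2.75 [ 0.073 -0.126 -0.275]
stand 0.88 [255.6 163.3 216.2 124. ] [545.089 189.311] [219.79  102.443] 76.38468170166016
knob 0.59 [195.3 178.6  73.4  69.4] [526.722 136.147] [67.445 61.39 ] 81.58879089355469
socket 0.87 [254.1 165.9 212.2 124.3] [545.758 188.962] [220.998 104.781] 76.28689575195312
```

View pics/w1.png

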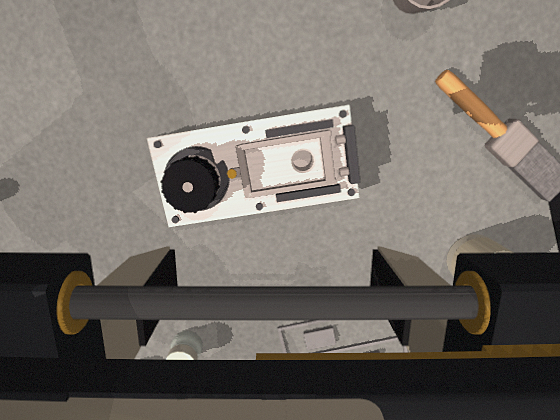

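Run:
```python
from h import *
import json
np.set_printoptions(precision=1,suppress=True)
c={k:np.array(v) for k,v in json.load(open('w1.json')).items()}
im=cv2.imread('pics/w1.png')
S=[onz(c,u,v,34)[:2] for u,v in [(158,144),(343,114),(351,191),(175,219),(246,129),(259,206)]]
print(np.array(S), np.mean(S[:4],0)); 
for p in [(303,160)]: print('sock',onz(c,*p,34))
print('knobtop',onz(c,188,186,84),onz(c,190,184,84),'foll',onz(c,232,173,41))
# rectified deck view around socket
H=np.float32([proj(c,[558+dx,242+dy,34]) for dx,dy in [(-40,-40),(40,-40),(40,40),(-40,40)]])
M=cv2.getPerspectiveTransform(np.float32([[0,0],[480,0],[480,480],[0,480]]),H)
r=cv2.warpPerspective(im,M,(480,480),flags=cv2.INTER_CUBIC|cv2.WARP_INVERSE_MAP)
for i in range(0,480,60): cv2.line(r,(i,0),(i,479),(0,255,0) if i!=240 else (0,0,255),1);cv2.line(r,(0,i),(479,i),(0,255,0) if i!=240 else (0,0,255),1)
cv2.imwrite('pics/sock.png',r)
```

```text
[[481.6 103.5]
 [528.5 295.2]
 [609.  275.4]
 [563.1  82.8]
 [503.7 196.1]
 [585.6 175.6]] [545.5 189.2]
sock [557.1 239.2  34. ]
knobtop [530.  127.9  84. ] [529.  130.5  84. ] foll [539.7 164.5  41. ]
```

View pics/sock.png

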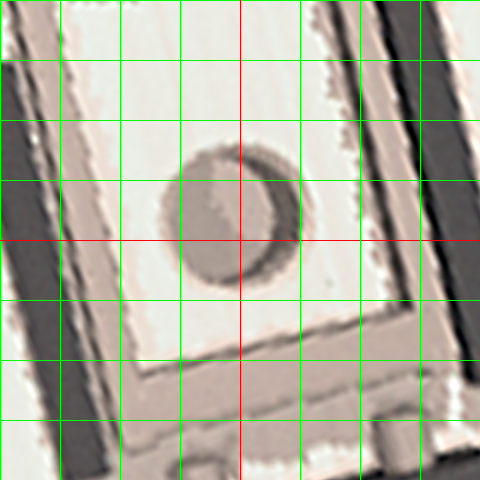

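Call:
jog_arm --pt "-0.0133 -0.059 0.004" --pt "-0.0133 -0.059 0.004" --pt "-0.0133 -0.059 0.004" --pt "-0.0133 -0.059 0.004" --pt "-0.0133 -0.059 0.004" --pt "-0.0133 -0.059 0.004" --pt "-0.0133 -0.059 0.004" --pt "-0.0133 -0.059 0.004" --pt "0 0 0" --pt "0 0 0" --twist '[0, 0, 0, 0, 0, 0, 0, 0, -7, -6]'

```text
time: 4.2
tool_pos: [478.0, -271.7, 234.5]
tcp_rot: [3.141, -0.001, 2.976]
contact_force: [0.3, -0.5, 1.9]
grip_width: 92.1
finger_force: 0.0
```

Run:
```python
from h import *
np.set_printoptions(precision=3,suppress=True)
s=bot.get_obs();c=bot.camera_params('wrist');im=bot.capture('wrist');cv2.imwrite('pics/w2.png',im)
print(s['tool_pos'],np.array(s['tcp_rot']),s['joint_positions'],s['time'])
import json;json.dump({k:np.array(v).tolist() for k,v in c.items()},open('w2.json','w'))
for l in ['rack','grip_dome_mid']:
    for d in bot.masks_of('wrist',l)[:2]:
        v,u=np.nonzero(d['pixels']);
        X=np.array([onz(c,a,b,25)[:2] for a,b in zip(u,v)]).astype(np.float32);r=cv2.minAreaRect(X)
        print(l,d['confidence'],np.array(d['bbox']),u.mean(),v.mean(),np.array(r[0]),np.array(r[1]),r[2])
for z in (50,90,110): print(z,proj(c,[479,-274,z]))
```

```text
[ 477.966 -271.729  234.508] [ 3.141 -0.001  2.976] [-0.657  0.382  1.441  0.001  1.319 -2.062] 4.2
rack 0.86 [271.2 237.4  65.  188.8] 269.3972486413044 210.1900475543478 [ 544.816 -288.689] [ 63.367 216.785] 79.60069274902344
grip_dome_mid 0.8 [267.5 191.8  32.6  40.7] 268.7569856054191 189.9398814563929 [ 485.797 -278.404] [34.776 45.403] 72.64513397216797
50 [271.873 188.955]
90 [271.767 198.77 ]
110 [271.704 204.651]
```

View pics/w2.png

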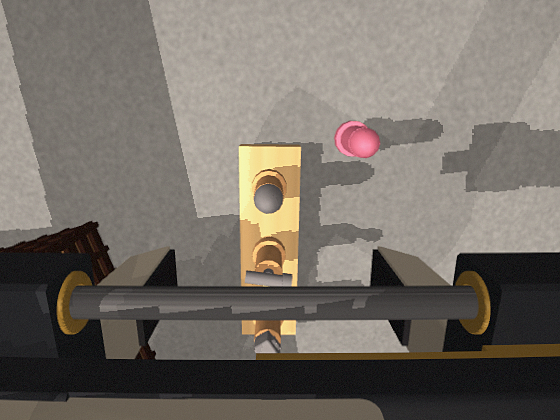

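Call:
jog_arm --pt "0.001 -0.006 0.04" --pt "0 0 0.045" --pt "0 0 0.045" --pt "0 0 0.035" --pt "0 0 0.014" --pt "0 0 0" --twist '[0, 0, 0, 0, 0, 0]'

```text
time: 5.1
tool_pos: [476.4, -277.6, 55.6]
tcp_rot: [3.141, -0.001, 2.973]
contact_force: [0.3, 0.8, 0.1]
grip_width: 91.5
finger_force: 0.0
```

Call:
jog_arm --pt "0 0 0" --pt "0 0 0" --pt "0 0 0" --pt "0 0 0" --pt "0 0 0" --pt "0 0 0" --twist '[0, 0, 0, 0, 0, 0]' --jaw 0.015

```text
time: 5.85
tool_pos: [476.3, -278.2, 55.7]
tcp_rot: [3.141, -0.0, 2.973]
contact_force: [0.6, -0.1, -0.2]
grip_width: 35.7
finger_force: 0.0
```

Call:
jog_arm --pt "0 0 0" --pt "0 0 0" --pt "0 0 0" --pt "0 0 0" --pt "0 0 0" --pt "0 0 0" --twist '[0, 0, 0, 0, 0, 0]'

```text
time: 6.6
tool_pos: [476.3, -278.0, 55.7]
tcp_rot: [3.141, -0.0, 2.973]
contact_force: [0.6, 2.1, 0.6]
grip_width: 25.6
finger_force: 30.0
```

Call:
jog_arm --pt "0 0 -0.01" --pt "0 0 -0.03" --pt "0 0 -0.05" --pt "0 0 -0.055" --twist '[0, 0, 0, 0]'

```text
time: 7.1
tool_pos: [475.8, -278.4, 202.4]
tcp_rot: [-3.141, -0.001, 2.972]
contact_force: [0.7, -0.7, -1.2]
grip_width: 25.5
finger_force: 30.0
```

Call:
jog_arm --pt "0.001 0.055 0" --pt "0.001 0.055 0" --pt "0.001 0.055 0" --pt "0.001 0.055 0" --pt "0.001 0.055 0" --pt "0.001 0.055 0" --pt "0.001 0.055 0" --pt "0 0.055 0" --pt "0 0.055 0" --pt "0 0.028 0" --twist '[0, 0, 0, 0, 0, 0, 0, 0, 0, 0]'

```text
time: 8.35
tool_pos: [557.5, 240.9, 201.2]
tcp_rot: [3.141, 0.001, 2.975]
contact_force: [0.6, -0.7, -1.1]
grip_width: 25.4
finger_force: 30.0
```

Call:
jog_arm --pt "0 0 0.006" --pt "0 0 0.006" --pt "0 0 0.006" --pt "0 0 0.006" --pt "0 0 0.006" --pt "0 0 0.006" --pt "0 0 0.006" --pt "0 0 0.006" --pt "0 0 0.006" --pt "0 0 0" --twist '[10.4, 10.4, 10.4, 10.4, 10.4, 10.4, 10.4, 10.4, 10.4, 0]'

```text
time: 9.6
tool_pos: [557.3, 238.1, 146.8]
tcp_rot: [-3.141, 0.001, 1.341]
contact_force: [0.2, 0.2, -0.8]
grip_width: 25.2
finger_force: 30.0
```

Run:
```python
from h import *
np.set_printoptions(precision=3,suppress=True)
s=bot.get_obs();c=bot.camera_params('wrist');im=bot.capture('wrist');cv2.imwrite('pics/w3.png',im)
print(s['tool_pos'],np.array(s['tcp_rot']),s['joint_positions'],s['time'],s['contact_force'],s['grip_width'])
import json;json.dump({k:np.array(v).tolist() for k,v in c.items()},open('w3.json','w'))
p=np.array(s['tool_pos']);print('foot',proj(c,p+[0,0,-45.7]),'collar',proj(c,p+[0,0,-18]),'sock',proj(c,[557.8,237.8,34]))
```

```text
[557.304 238.142 146.797] [-3.141  0.001  1.341] [ 0.278  0.558  1.403 -0.001  1.181  0.508] 9.6 [ 0.232  0.15  -0.813] 25.167977139518054
foot [273.525 233.954] collar [273.537 251.577] sock [274.236 205.452]
```

View pics/w3.png

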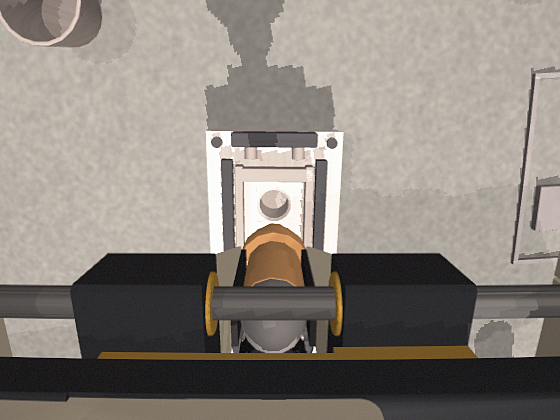

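Run:
```python
from h import *
import json
np.set_printoptions(precision=1,suppress=True)
c={k:np.array(v) for k,v in json.load(open('w3.json')).items()}
im=cv2.imread('pics/w3.png')
x0,y0=557.5,238
H=np.float32([proj(c,[x0+dx,y0+dy,34]) for dx,dy in [(-20,-20),(20,-20),(20,20),(-20,20)]])
M=cv2.getPerspectiveTransform(np.float32([[0,0],[400,0],[400,400],[0,400]]),H)
r=cv2.warpPerspective(im,M,(400,400),flags=cv2.INTER_CUBIC|cv2.WARP_INVERSE_MAP)
cv2.imwrite('pics/s3.png',r)
g=cv2.cvtColor(r,cv2.COLOR_BGR2GRAY)
for th in (170,190,205,220):
    n,l,st,ce=cv2.connectedComponentsWithStats((g<th).astype(np.uint8))
    i=l[200,200]; 
    if i==0: i=l[230,200]
    b=st[i];print(th,b,x0-20+(b[0]+b[2]/2)/10,y0-20+(b[1]+b[3]/2)/10,ce[i])
```

```text
170 [     0      0    400    400 128616] 557.5 238.0 [206.7 221.8]
190 [     0      0    400    400 121912] 557.5 238.0 [205.6 224.8]
205 [   89    77   233   246 38693] 558.05 238.0 [199.2 195.6]
220 [   88    76   241   249 43438] 558.35 238.05 [202.9 198.1]
```

View pics/s3.png

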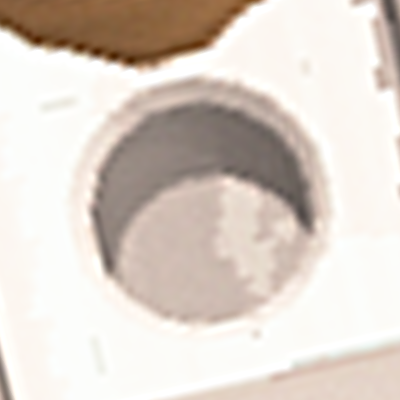

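Run:
```python
from h import *
import json
np.set_printoptions(precision=1,suppress=True)
c={k:np.array(v) for k,v in json.load(open('w3.json')).items()}
im=cv2.imread('pics/w3.png')
hsv=cv2.cvtColor(im,cv2.COLOR_BGR2HSV)
m=((hsv[...,0]<20)&(hsv[...,1]>110)&(hsv[...,2]>50)).astype(np.uint8)
m[:,:230]=0;m[:,320:]=0
for v in range(216,256,3):
    u=np.nonzero(m[v])[0]; print(v,(u.min(),u.max(),(u.min()+u.max())/2) if len(u) else '')
p=np.array([557.3,238.1,146.8]);t=np.linspace(0,2*np.pi,200)
for z,r in [(-45.7,9),(-44,10),(-17.7,17),(-5.7,17)]:
    q=np.array([proj(c,p+[r*np.cos(a),r*np.sin(a),z]) for a in t]);print(z,q.min(0),q.max(0),q[q[:,0].argmin()],q[q[:,0].argmax()],q[q[:,1].argmin()])
```

```text
216 
219 
222 
225 (np.int64(267), np.int64(281), np.float64(274.0))
228 (np.int64(261), np.int64(287), np.float64(274.0))
231 (np.int64(256), np.int64(291), np.float64(273.5))
234 (np.int64(252), np.int64(295), np.float64(273.5))
237 (np.int64(248), np.int64(299), np.float64(273.5))
240 (np.int64(246), np.int64(300), np.float64(273.0))
243 (np.int64(245), np.int64(302), np.float64(273.5))
246 (np.int64(244), np.int64(303), np.float64(273.5))
249 (np.int64(243), np.int64(305), np.float64(274.0))
252 (np.int64(245), np.int64(301), np.float64(273.0))
255 (np.int64(246), np.int64(301), np.float64(273.5))
-45.7 [258.3 219.4] [288.8 248.3] [258.3 233.9] [288.8 233.9] [273.8 219.4]
-44 [256.4 218.6] [290.6 250.9] [256.4 234.9] [290.6 234.8] [273.8 218.6]
-17.7 [240.6 220.4] [306.5 281.8] [240.6 250.7] [306.5 251.6] [274.  220.4]
-5.7 [238.5 227.8] [308.7 292.8] [238.5 259.9] [308.7 259.8] [274.1 227.8]
```

Run:
```python
import cv2
im=cv2.imread('pics/w3.png')[180:360,200:350]
print(im[32:50,74].tolist()); print(im[70,36:54].tolist()); print(im[70,94:112].tolist())
cv2.imwrite('pics/z3.png',cv2.resize(im,None,fx=3.3,fy=3.3,interpolation=cv2.INTER_CUBIC))
```

```text
[[118, 127, 139], [116, 124, 137], [116, 124, 136], [117, 122, 133], [113, 119, 130], [113, 117, 129], [180, 192, 213], [171, 182, 201], [161, 173, 190], [245, 252, 255], [255, 255, 255], [180, 205, 234], [37, 70, 107], [61, 96, 138], [63, 101, 142], [62, 102, 143], [62, 100, 139], [66, 103, 141]]
[[108, 124, 136], [109, 123, 137], [106, 122, 134], [108, 127, 137], [106, 125, 136], [24, 24, 27], [2, 1, 0], [19, 10, 6], [12, 0, 0], [27, 33, 42], [71, 107, 151], [107, 170, 238], [106, 163, 227], [103, 160, 223], [104, 162, 225], [106, 166, 230], [102, 160, 230], [85, 131, 182]]
[[62, 99, 140], [84, 130, 186], [98, 154, 216], [98, 154, 213], [96, 150, 213], [97, 152, 216], [93, 145, 205], [49, 70, 93], [12, 0, 0], [20, 17, 10], [10, 6, 5], [26, 24, 25], [62, 72, 76], [105, 123, 132], [110, 126, 139], [107, 122, 133], [106, 126, 138], [104, 119, 131]]
```

View pics/z3.png

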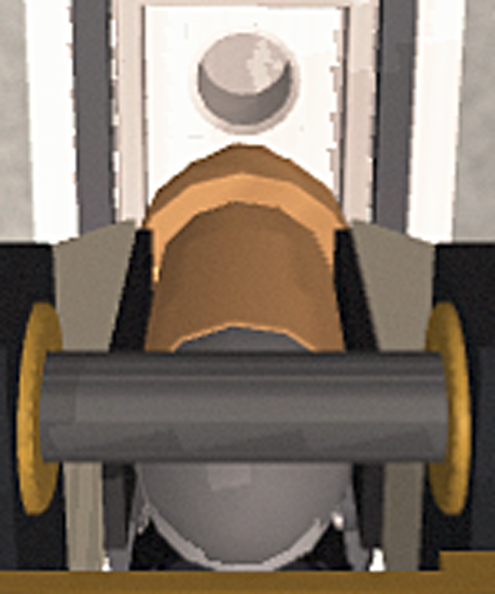

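Run:
```python
from h import *
import json
from scipy.optimize import least_squares
np.set_printoptions(precision=2,suppress=True)
c={k:np.array(v) for k,v in json.load(open('w3.json')).items()}
p=np.array([557.3,238.1,146.8]);psi=1.341;ex=np.array([np.cos(psi),np.sin(psi),0]);ey=np.array([np.sin(psi),-np.cos(psi),0]);ez=np.array([0,0,1.])
t=np.linspace(0,2*np.pi,120)
def top(d,h,th,z,r): # z rel to handle mid
    a=ez*np.cos(th)+ex*np.sin(th);b=ex*np.cos(th)-ez*np.sin(th)
    o=p+ez*(14.3+h)+ex*d
    return min(proj(c,o+a*z+r*(b*np.cos(s)+ey*np.sin(s)))[1] for s in t)
L=[(-32,17,223.6),(-20,17,232.4),(-20,13,241.2),(20,13,278.5)]
def f(x,tilt=True): 
    d,h=x[:2];th=x[2] if len(x)>2 else 0
    return [top(d,h,th,z,r)-v for z,r,v in L]
for x0 in ([0,0],[0,0,0]):
    s=least_squares(f,x0);print(s.x,s.fun,'foot',top(s.x[0],s.x[1],s.x[2] if len(s.x)>2 else 0,-58,10))
s=least_squares(lambda x:f([x[0],0,x[1]]),[0,0]);print('h=0',s.x,s.fun,'foot',top(s.x[0],0,s.x[1],-58,10))
s=least_squares(lambda x:f([x[0],0,0]),[0]);print('d',s.x,s.fun,'foot',top(s.x[0],0,0,-58,10))
```

```text
[-0.97  3.61] [ 0.77 -0.16 -0.82  0.21] foot 222.22803885824047
[ 2.45 12.07  0.03] [ 0.82 -0.42 -0.57  0.17] foot 223.55722909705656
h=0 [-2.42 -0.01] [ 0.78 -0.04 -0.91  0.16] foot 221.75320146413293
d [-2.39] [ 1.28  0.21 -0.64 -0.64] foot 222.71540540327518
```

Call:
jog_arm --pt "0.002 0.0006 0.02" --pt "0 0 0.025" --pt "0 0 0.014" --pt "0 0 0.004" --pt "0 0 0.003" --pt "0 0 0" --twist '[0, 0, 0, 0, 0, 0]'

```text
time: 10.4
tool_pos: [558.8, 240.4, 81.3]
tcp_rot: [3.141, -0.001, 1.339]
contact_force: [-0.2, 0.1, -1.7]
grip_width: 25.4
finger_force: 30.0
```

Call:
jog_arm --pt "0 0 0.002" --pt "0 0 0.002" --pt "0 0 0.001" --pt "0 0 0" --twist '[0, 0, 0, 0]'

```text
time: 10.9
tool_pos: [558.3, 240.4, 75.6]
tcp_rot: [-3.141, 0.0, 1.339]
contact_force: [0.5, -0.1, -1.0]
grip_width: 25.5
finger_force: 30.0
```

Call:
jog_arm --pt "0 0 0.0015" --pt "0 0 0.0015" --pt "0 0 0.001" --pt "0 0 0" --twist '[0, 0, 0, 0]'

```text
time: 11.4
tool_pos: [558.3, 240.3, 71.6]
tcp_rot: [-3.141, 0.0, 1.339]
contact_force: [-0.5, 0.4, -1.1]
grip_width: 25.4
finger_force: 30.0
```

Call:
jog_arm --pt "0 0 0.0015" --pt "0 0 0.0015" --pt "0 0 0" --twist '[0, 0, 0]'

```text
time: 11.78
tool_pos: [558.3, 240.3, 68.5]
tcp_rot: [-3.141, 0.0, 1.339]
contact_force: [0.1, 0.8, -1.5]
grip_width: 25.0
finger_force: 30.0
```

Call:
jog_arm --pt "0 0 0.002" --pt "0 0 0.002" --pt "0 0 0.002" --pt "0 0 0" --twist '[0, 0, 0, 0]'

```text
time: 12.28
tool_pos: [558.2, 240.3, 62.5]
tcp_rot: [-3.141, 0.0, 1.339]
contact_force: [1.0, -0.3, -0.2]
grip_width: 25.2
finger_force: 30.0
```

Call:
jog_arm --pt "0 0 0.002" --pt "0 0 0.002" --pt "0 0 0.002" --pt "0 0 0" --twist '[0, 0, 0, 0]'

```text
time: 12.78
tool_pos: [558.2, 240.3, 56.5]
tcp_rot: [-3.141, 0.0, 1.339]
contact_force: [-0.0, -0.0, -1.5]
grip_width: 25.4
finger_force: 30.0
```

Call:
jog_arm --pt "0 0 0.001" --pt "0 0 0.001" --pt "0 0 0" --twist '[0, 0, 0]'

```text
time: 13.15
tool_pos: [558.3, 240.3, 54.7]
tcp_rot: [-3.141, 0.0, 1.339]
contact_force: [-0.7, 0.2, -0.4]
grip_width: 25.4
finger_force: 30.0
```

Call:
jog_arm --pt "0 0 0.001" --pt "0 0 0.001" --pt "0 0 0" --twist '[0, 0, 0]'

```text
time: 13.52
tool_pos: [558.3, 240.3, 52.6]
tcp_rot: [-3.141, 0.0, 1.339]
contact_force: [0.5, 0.0, -1.8]
grip_width: 25.8
finger_force: 30.0
```

Call:
jog_arm --pt "0 0 0.0005" --pt "0 0 0.0005" --pt "0 0 0" --twist '[0, 0, 0]'

```text
time: 13.9
tool_pos: [558.4, 240.4, 51.7]
tcp_rot: [3.142, -0.0, 1.339]
contact_force: [-0.1, -0.2, -1.0]
grip_width: 25.5
finger_force: 30.0
```

Call:
jog_arm --pt "0 0 0.0005" --pt "0 0 0" --twist '[0, 0]'

```text
time: 14.15
tool_pos: [558.5, 240.4, 51.7]
tcp_rot: [3.141, -0.0, 1.339]
contact_force: [-2.0, 0.5, 3.3]
grip_width: 25.6
finger_force: 30.0
```

Call:
jog_arm --pt "0 0 0.0005" --pt "0 0 0" --twist '[0, 0]'

```text
time: 14.4
tool_pos: [558.5, 240.4, 51.6]
tcp_rot: [3.141, -0.0, 1.339]
contact_force: [-2.0, -1.0, 8.0]
grip_width: 24.7
finger_force: 30.0
```

Call:
jog_arm --pt "0 0 0" --pt "0 0 0" --pt "0 0 0" --pt "0 0 0" --pt "0 0 0" --twist '[0, 0, 0, 0, 0]' --jaw 0.09

```text
time: 15.02
tool_pos: [558.4, 240.4, 50.6]
tcp_rot: [-3.142, -0.0, 1.339]
contact_force: [-0.4, -0.0, -0.4]
grip_width: 71.2
finger_force: 0.0
```

Call:
jog_arm --pt "0 0 -0.005" --pt "0 0 -0.025" --pt "0 0 -0.05" --pt "0 0 -0.05" --pt "0 0 -0.03" --pt "-0.039 0 0" --pt "-0.039 0 0" --pt "-0.039 -0.001 0" --pt "0 0 0" --twist '[0, 0, 0, 0, 0, 0, 0, 0, 0]'

```text
time: 16.15
tool_pos: [530.2, 124.8, 211.4]
tcp_rot: [3.141, 0.0, 1.336]
contact_force: [0.3, -0.8, -0.0]
grip_width: 90.0
finger_force: 0.0
```

Run:
```python
from h import *
import json
np.set_printoptions(precision=2,suppress=True)
s=bot.get_obs();c=bot.camera_params('wrist');im=bot.capture('wrist');cv2.imwrite('pics/w4.png',im)
json.dump({k:np.array(v).tolist() for k,v in c.items()},open('w4.json','w'))
print(s['tool_pos'],s['tcp_rot'],s['joint_positions'],s['time'],s['grip_width'])
print('pred knob top',proj(c,[530.5,127,84]),'dome top',proj(c,[558,238.3,106]),'collar top',proj(c,[558,238.3,46]),'handle top',proj(c,[558,238.3,86]))
for l in ['knob','grip_dome_mid']:
    for d in bot.find_in('wrist',l)[:2]: print(l,d['confidence'],np.array(d['bbox']))
```

```text
[530.17 124.75 211.39] [3.14 0.   1.34] [ 0.09  0.39  1.49 -0.    1.26  0.33] 16.15 89.95512676463836
pred knob top [273.14 197.93] dome top [274.31  38.61] collar top [274.1   52.26] handle top [274.23  43.82]
knob 0.68 [273.2 188.1  78.3  79.2]
grip_dome_mid 0.95 [275.4  49.4  35.4  51.4]
```

View pics/w4.png

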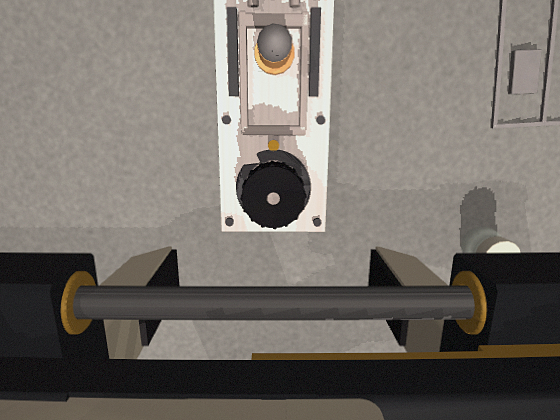

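Run:
```python
from h import *
import json
c={k:np.array(v) for k,v in json.load(open('w4.json')).items()}
g=cv2.cvtColor(cv2.imread('pics/w4.png'),cv2.COLOR_BGR2GRAY)
print('deg CCW from follower; gray at r=27..35 z=46')
for a in range(-30,100,5):
    q=np.radians(76.3+a);l=[]
    for r in (27,29,31,33,35):
        u,v=proj(c,[530.5+r*np.cos(q),127+r*np.sin(q),46]);l.append(int(g[int(round(v)),int(round(u))]))
    print(a,l)
```

```text
deg CCW from follower; gray at r=27..35 z=46
-30 [65, 62, 54, 52, 85]
-25 [64, 58, 55, 47, 101]
-20 [61, 55, 61, 41, 48]
-15 [59, 56, 60, 61, 43]
-10 [60, 53, 58, 58, 46]
-5 [59, 59, 56, 63, 146]
0 [53, 63, 60, 79, 140]
5 [53, 61, 56, 53, 142]
10 [56, 57, 59, 53, 26]
15 [57, 56, 58, 63, 149]
20 [61, 57, 64, 60, 133]
25 [49, 38, 39, 33, 175]
30 [193, 185, 185, 185, 185]
35 [35, 199, 182, 179, 180]
40 [55, 24, 190, 184, 183]
45 [58, 57, 13, 185, 181]
50 [64, 53, 61, 35, 189]
55 [63, 57, 62, 53, 174]
60 [61, 60, 57, 15, 187]
65 [61, 58, 56, 55, 183]
70 [64, 58, 62, 69, 187]
75 [28, 89, 91, 42, 187]
80 [1, 89, 66, 41, 166]
85 [28, 84, 86, 52, 246]
90 [20, 85, 85, 54, 241]
95 [29, 84, 81, 69, 238]
```

Call:
jog_arm --pt "0.0022 0 0.04" --pt "0 0 0.05" --pt "0 0 0.045" --pt "0 0 0.017" --pt "0 0 0.004" --pt "0 0 0" --twist '[0, 0, 0, 0, 0, 0]'

```text
time: 17.05
tool_pos: [531.5, 129.6, 55.1]
tcp_rot: [3.141, -0.0, 1.34]
contact_force: [0.2, -0.3, 0.2]
grip_width: 90.1
finger_force: 0.0
```

Call:
jog_arm --pt "-0.0015 0 0" --pt "0 0 0" --pt "0 0 0" --pt "0 0 0" --pt "0 0 0" --pt "0 0 0" --pt "0 0 0" --twist '[0, 0, 0, 0, 0, 0, 0]' --jaw 0.04

```text
time: 17.92
tool_pos: [530.7, 127.4, 54.9]
tcp_rot: [3.142, -0.0, 1.339]
contact_force: [-0.9, 0.4, 3.4]
grip_width: 51.7
finger_force: 30.0
```

```bash
python3 -c "
from plant import bot;s=bot.get_obs();print(s['time'],s['tool_pos'],s['tcp_rot'],s['joint_positions'],s['contact_force'],s['moment'],s['grip_width'],s['finger_force'])"
```

```text
17.925 [530.67717073 127.41236403  54.88190068] [ 3.14156401e+00 -1.05181485e-04  1.33906468e+00] [9.51305658e-02 5.73632029e-01 1.67816310e+00 1.16379621e-04
 8.89736633e-01 3.26788943e-01] [-0.87640777  0.37820429  3.4013608 ] [-0.1264205   0.34066901  0.0156897 ] 51.7028146549553 30.00047117471695
```

Call:
jog_arm --pt "0 0 0" --pt "0 0 0" --pt "0 0 0" --pt "0 0 0" --pt "0 0 0" --twist '[4, 5, 5, 4, 0]'

```text
time: 18.55
tool_pos: [530.5, 127.5, 54.9]
tcp_rot: [-3.141, 0.0, 1.025]
contact_force: [-2.8, 0.1, 4.1]
grip_width: 51.2
finger_force: 30.0
```

```bash
cat > r.sh <<'E'
python3 -c "
from plant import bot;import numpy as np
np.set_printoptions(precision=3,suppress=True)
s=bot.get_obs();print(s['time'],s['tool_pos'],'yaw',s['tcp_rot'][2],'turned',1.339-s['tcp_rot'][2],s['contact_force'],s['moment'],s['tau'][5],s['grip_width'])"
E
sh r.sh
```

```text
18.55 [530.52  127.454  54.86 ] yaw 1.025397533463479 turned 0.3136024665365209 [-2.778  0.146  4.13 ] [-0.139  0.437 -0.158] 0.2066412242129445 51.20644541712069
```

Call:
jog_arm --pt "0 0 0" --pt "0 0 0" --twist '[2, 0]'

```text
time: 18.8
tool_pos: [530.5, 127.4, 54.9]
tcp_rot: [-3.141, 0.0, 0.99]
contact_force: [-2.8, -0.1, 5.0]
grip_width: 51.6
finger_force: 30.0
```

```bash
sh r.sh
```

```text
18.8 [530.501 127.437  54.863] yaw 0.9895889381080536 turned 0.3494110618919464 [-2.849 -0.132  5.039] [-0.042  0.594  0.028] 0.09791941149160266 51.61940838231217
```

Call:
jog_arm --pt "0 0 0" --pt "0 0 0" --twist '[2, 0]'

```text
time: 19.05
tool_pos: [530.5, 127.5, 54.9]
tcp_rot: [-3.141, 0.0, 0.955]
contact_force: [-3.3, -0.2, 5.8]
grip_width: 51.8
finger_force: 30.0
```

```bash
sh r.sh
```

```text
19.05 [530.473 127.466  54.867] yaw 0.9546677136348651 turned 0.38433228636513483 [-3.29  -0.152  5.829] [-0.061  0.558 -0.061] 0.04684677813202143 51.8083106967918
```

```bash
cat > r.sh <<'E'
python3 -c "
from plant import bot;import numpy as np
np.set_printoptions(precision=3,suppress=True)
m=[];f=[];t=[]
for i in range(6):
    s=bot.get_obs();m.append(s['moment']);f.append(s['contact_force']);t.append(s['tau'][5]);bot.capture('wrist')
print(s['time'],'turned',1.339-s['tcp_rot'][2],'F',np.mean(f,0),'M',np.mean(m,0),'sd',np.std(m,0)[2],'tau6',np.mean(t),np.std(t),s['tool_pos'])"
E
sh r.sh
```

```text
19.3 turned 0.3841894389304603 F [-3.207  0.42   5.35 ] M [-0.086  0.548 -0.071] sd 0.035087808692907764 tau6 -0.047559221275150776 0.04323293400574584 [530.476 127.47   54.871]
```

Call:
jog_arm --pt "0 0 0" --pt "0 0 0" --twist '[2, 0]'

```text
time: 19.6
tool_pos: [530.4, 127.5, 54.8]
tcp_rot: [-3.141, 0.0, 0.92]
contact_force: [-2.9, 0.9, 5.2]
grip_width: 51.2
finger_force: 30.0
```

```bash
sh r.sh
```

```text
19.85 turned 0.41901399286842045 F [-2.967  0.37   5.234] M [-0.079  0.558 -0.061] sd 0.023911853678974162 tau6 -0.030731947626918554 0.04488441810750934 [530.477 127.48   54.881]
```

Call:
jog_arm --pt "0 0 0" --pt "0 0 0" --twist '[2, 0]'

```text
time: 20.15
tool_pos: [530.5, 127.5, 54.9]
tcp_rot: [-3.141, 0.0, 0.885]
contact_force: [-3.1, 0.8, 5.2]
grip_width: 51.2
finger_force: 30.0
```

```bash
sh r.sh
```

```text
20.4 turned 0.45415808729687046 F [-3.393  0.396  5.656] M [-0.076  0.53  -0.144] sd 0.014844085564840227 tau6 -0.12106566748116165 0.04156923826654257 [530.442 127.483  54.846]
```

Call:
jog_arm --pt "0 0 0" --pt "0 0 0" --twist '[2, 0]'

```text
time: 20.7
tool_pos: [530.5, 127.5, 54.9]
tcp_rot: [-3.141, 0.0, 0.85]
contact_force: [-3.0, 0.4, 5.2]
grip_width: 51.5
finger_force: 30.0
```

```bash
sh r.sh
```

```text
20.95 turned 0.489053695531227 F [-3.676  0.645  5.34 ] M [-0.097  0.558 -0.153] sd 0.026138295640577736 tau6 -0.13278408092446625 0.042538382593017905 [530.459 127.483  54.86 ]
```

Call:
jog_arm --pt "0 0 0" --pt "0 0 0" --twist '[2, 0]'

```text
time: 21.25
tool_pos: [530.5, 127.5, 54.9]
tcp_rot: [-3.141, 0.0, 0.814]
contact_force: [-3.7, 0.5, 5.2]
grip_width: 51.4
finger_force: 30.0
```

```bash
sh r.sh
```

```text
21.5 turned 0.5242039071570253 F [-3.862  0.437  4.967] M [-0.13   0.524 -0.241] sd 0.026980144058429203 tau6 -0.22175193764269352 0.03985715469938557 [530.448 127.503  54.844]
```

Call:
jog_arm --pt "0 0 0" --pt "0 0 0" --twist '[2, 0]'

```text
time: 21.8
tool_pos: [530.4, 127.5, 54.8]
tcp_rot: [-3.141, 0.0, 0.779]
contact_force: [-4.1, 1.0, 5.2]
grip_width: 51.7
finger_force: 30.0
```

```bash
sh r.sh
```

```text
22.05 turned 0.5593786002827645 F [-3.61   0.686  5.141] M [-0.121  0.483 -0.365] sd 0.026164647646063365 tau6 -0.33875633031129837 0.043875664137129095 [530.447 127.523  54.876]
```

Call:
jog_arm --pt "0 0 0" --pt "0 0 0" --twist '[2, 0]'

```text
time: 22.35
tool_pos: [530.4, 127.6, 54.9]
tcp_rot: [-3.141, 0.0, 0.745]
contact_force: [-3.5, 0.2, 5.3]
grip_width: 51.3
finger_force: 30.0
```

```bash
sh r.sh
```

```text
22.6 turned 0.5940081205524363 F [-3.71   0.622  5.681] M [ 0.019  0.568 -0.207] sd 0.025641762372884503 tau6 -0.17406520550139248 0.05006068318128731 [530.404 127.556  54.852]
```

Call:
jog_arm --pt "0 0 0" --pt "0 0 0" --twist '[1.5, 0]'

```text
time: 22.9
tool_pos: [530.4, 127.6, 54.9]
tcp_rot: [-3.141, 0.0, 0.719]
contact_force: [-3.3, 0.4, 5.9]
grip_width: 51.4
finger_force: 30.0
```

```bash
sh r.sh
```

```text
23.15 turned 0.6198154255163748 F [-3.471  0.91   5.455] M [ 0.061  0.609 -0.063] sd 0.026883368753779426 tau6 -0.036107751075178385 0.036042564211113966 [530.397 127.587  54.86 ]
```

Call:
jog_arm --pt "0 0 0" --pt "0 0 0" --twist '[1.5, 0]'

```text
time: 23.45
tool_pos: [530.4, 127.6, 54.9]
tcp_rot: [-3.141, 0.0, 0.693]
contact_force: [-3.7, 0.5, 5.9]
grip_width: 51.6
finger_force: 30.0
```

```bash
sh r.sh
```

```text
23.7 turned 0.6460058524938594 F [-3.779  0.705  5.617] M [ 0.074  0.618 -0.06 ] sd 0.03352813776965461 tau6 -0.03613383276388049 0.0358216062150669 [530.38  127.585  54.87 ]
```

Call:
jog_arm --pt "0 0 0" --pt "0 0 0" --pt "0 0 0" --pt "0 0 0" --pt "0 0 0" --twist '[0, 0, 0, 0, 0]' --jaw 0.09

```text
time: 24.38
tool_pos: [530.7, 127.4, 54.7]
tcp_rot: [-3.142, -0.0, 0.693]
contact_force: [-0.5, 0.3, 0.1]
grip_width: 89.8
finger_force: 0.0
```

Call:
jog_arm --pt "0 0 -0.005" --pt "0 0 -0.04" --pt "0 0 -0.055" --pt "0 0 -0.055" --pt "0 0 0" --pt "0 0 0" --pt "0 0 0" --pt "0 0 0" --pt "0 0 0" --twist '[0, 0, 0, 0, -9.3, -9.3, -9.3, -9.3, 0]'

```text
time: 25.5
tool_pos: [530.6, 127.4, 210.0]
tcp_rot: [3.141, -0.0, 1.341]
contact_force: [-0.4, 0.2, 0.1]
grip_width: 89.8
finger_force: 0.0
```

Run:
```python
from h import *
s=bot.get_obs();im=bot.capture('wrist');c=bot.camera_params('wrist')
print(s['tool_pos'],s['tcp_rot'],s['contact_force'])
for l in ['grip_dome_mid']: print([ (d['confidence'],d['bbox']) for d in bot.find_in('wrist',l)[:1]])
print('dome top pred',proj(c,[558,238.3,106]))
a=cv2.imread('pics/w4.png')[0:240,205:345]
cv2.imwrite('pics/cmp.png',cv2.resize(np.hstack([a,im[0:240,205:345]]),None,fx=2.5,fy=2.5,interpolation=cv2.INTER_CUBIC))
```

```text
[530.6499767  127.39009922 210.03633716] [ 3.14125595e+00 -1.81535067e-04  1.34112859e+00] [-0.40947386  0.2405769   0.10811213]
[(0.83, [276.0, 55.9, 42.0, 52.6])]
dome top pred [275.0964756   42.63656825]
```

View pics/cmp.png

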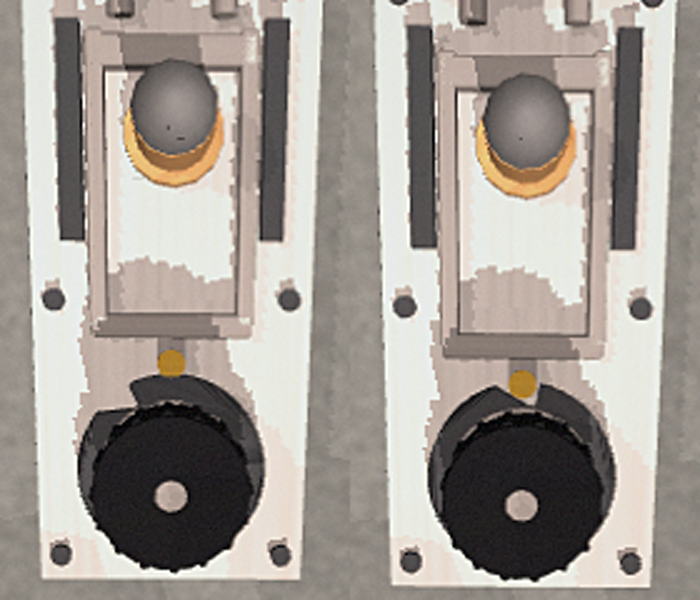

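Side by side, before (left) and after (right): the yoke has slid about 5 mm towards the knob. The brass roller, at about (522,384) in the right half, sits in the notch. The far bar lies against the collar and the grip stands upright.

```bash
python3 -c "
from plant import bot;print(bot.close_job())"
```

```text
the job is handed in; nothing more can be done
None
```

The dome grip is home in the socket and clamped, with the follower in the cam's notch; the other two grips were left in the rack, and the job was handed in at about 26 s.

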